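Close the slide-lid soap keeper

ROBOT

A 6-joint arm with a two-finger parallel gripper is mounted at the origin on a cart in front of the work surface, level with it; the furniture and walls round the work are solid. World frame = base frame: x ahead of the robot, y to its left, z up, the work surface at z = 0. Lengths are in mm, angles in rad, forces in N, time in s.
With the tool pointing down it reaches from about 325 to 1000 mm from the base axis. Payload 5.1 kg.
Tool frame: the origin (TCP) lies on the centre line of the jaws, within the pads' length; the fingertips stand ahead of it and the grasp point (between the pads) lies 5 mm behind it (ctrl.nose_length is the z of the fingertips in the tool frame, in mm); z points along the fingers, y is the line along which they close (so a half turn about z gives the same grasp; the last joint's range is limited). The gripper opens to 85 mm and grips with 20 to 120 N. Pads are 22 mm wide; open, the fingers measure 114 mm over their backs; the gripper's body (76 mm by 85 mm) begins 54 mm behind the grasp point. The pads swing forward as they close: fully open they stand 13 mm farther back than shut.
Start: joints at [1.191, 0.124, 1.65, -0, 1.367, -0.083], TCP at [190.121, 621.562, 245.322] pointing down, gripper open.
Joint ranges: [-2.61, 2.61], [-1.02, 2.33], [0.03, 2.71], [-1.35, 4.49], [0.32, 2.68], [-2.91, 2.91]. Speed limits (rad/s): [2.57, 2.57, 3.14, 3.14, 3.14, 3.14].

INTERFACE

Orientations are given as a unit quaternion [x, y, z, w].
In Python, from station import ctrl gives the robot as it stands.
- The arm moves only by the tool apply_moves, never from a script. Its arguments are lists of equal length, an entry for each row: "linear": the shift along the tool's x, y, z in mm, a list of three; "twist": the turn about the tool's z in degrees. In form: {"linear": [[tx, ty, tz], ...], "twist": [twist, ...]}. A call has 1 to 8 rows; each row is the pose to reach, as a shift and turn from the pose commanded when the call began, along the tool's axes at that moment; what a row does not reach only later rows make up. A row lasts 1/10 s, in which the tool goes at most 50 mm and 8.59 degrees, less where a joint would pass 70% of its speed; a pose out of reach is approached as far as the arm can. A call with a gripper value outside its range is refused whole. "hand" is the gripper command: -1 is fully open, 1 is shut, values between are in proportion, set as the call begins (left out, the last holds). The fingers move at their own pace and stop on an object; "squeeze" is the grip in N (left out, the last holds). Time passes only in rows, so rows that repeat a pose let the fingers close. It gives the time, the measured TCP pose, the force, the opening and the grip force at its end, in the units of the state.
- ctrl.get_state(): the state, without advancing time (a new reading comes with each control period).
- ctrl.snapshot(name): name is "scene" or "side" or "wrist"; returns a dict with "img" (480x640x3 uint8, blue, green, red), "depth" (480x640 float32, mm along the optical axis (not along the pixel's ray), 0 where there is no reading), "fovy" (degrees; the focal length in pixels is half the picture's height over the tangent of half this angle, whatever the lens; pixels are square), "cx", "cy" (the principal point, pixels), "rvec" (rotation vector, rad) and "tvec" (3), from world to camera coordinates, as OpenCV has them; the wrist camera has in their place "tool_from_camera" (4x4, takes a point from camera to tool coordinates, whose origin is the TCP and whose axes are the flange's). Camera axes: x right, y down, z forward; pixel columns grow to the right and rows downward; lengths in mm; the calibration is good to about 2 mm. A picture is of the moment at which its call begins: read the wrist's pose just before it.
- ctrl.hand_in(): hands the job in; it is judged then, once.
The state is a dict: "time": time; "q": joint angles; "joint_vel": joint speeds; "tau": joint torques, N m; "tool_pos": TCP position; "orientation": TCP orientation; "force": force on the tool from outside, world axes, zero at the start; "moment": the same for the moment, N m; "width": finger opening in mm; "finger_force": force on a finger pad.
Only numpy, scipy, OpenCV 4.12 (cv2) and the standard library are available. Lean on these libraries where they do the work, as an engineer would, in place of code of your own. Each camera call takes 0.05 s, during which the arm holds its last target. There are 200 camera calls.

TASK

Close the white soap keeper with its blue slide lid: start the lid, rounded end first, about half-way into its channel and let go of it there. Then take it again another way, for instance by its thumb rib, and force it over the small end ridge until it is fully home, and leave it there. Leave the sewing tin, timer, cup and loose soap where they are, upright.

Things in the scene. Friction and masses are not known exactly. Their poses are not given: they have to be found in the camera images.
- box_mouth (a point): White soap keeper: open box 156 mm long, 78 wide, 52.5 high, fixed to the worktop, a soap bar inside. Point: at its mouth end, on the centre line, at the height of the two ledges the lid slides on (40 mm over the worktop). x points along the channel into the box, the way the lid goes in; z up. Channel 65 mm wide, flared to 72 at the mouth, its side cheeks 12.5 mm high. Nothing stands before the mouth.
- box_lips (a point): Where the lips begin, 20 mm in from box_mouth along x, on the centre line at ledge height. The 20 mm before it is a porch, open above but for sloping lead-ins over the side edges in its last 9 mm. From here on lips overhang both sides with their undersides 8.5 mm above the ledges; 54 mm is open between them. A stop wall stands 130 mm further along x. Axes as box_mouth.
- box_ridge (a point): Grey sprung cross ridge, 29 mm in from box_mouth along x; the point is its middle, at ledge height. It spans 6 mm either way along x, is 40 mm wide, has 25 degree slopes and stands 2.6 mm above the ledges; it gives downward. Forcing the lid over it takes about 5 to 12 N along x and then it snaps in.
- lid_center (a point): Blue slide lid, 150 long (x), 62 wide (y), 7 mm thick, about 150 g, loose, right side up; point at its centre, half-way up. Its +x end (rounded corners) goes in first. Flat side edges. Hollowed 3.5 mm underneath; a cross bar at x = -38 to -32 mm drops in behind the ridge in the last 20 mm. Home: leading end at the stop, rib end level with the mouth; this point at x 75, y 0, z 3.5 mm of box_mouth.
- lid_rib (a point): The blue thumb rib standing on top of the lid near its -x end: 10 mm thick (lid x), 48 mm wide (lid y), its faces upright, rising 11 mm above the lid's upper face. This point is its centre, 13 mm above the lid's underside and 68 mm from lid_center along -x; axes as the lid's. While less than half of the lid is in, this end droops 1 to 4 mm when let go and must be free to rise as the lid goes in.
- sewing_tin_center (a point): Bystander: the dark teal sewing tin, closed, 103x137x52 mm, standing about 5 mm from the rib end of the lid. The point is at its centre, half-way up; z up.
- timer_center (a point): Bystander: the red and cream kitchen timer, 64x64x54 mm. The point is at its centre, half-way up; z up.
- dosing_cup_center (a point): Bystander: the blue plastic dosing cup, 57 mm wide, 54 mm high. The point is at its centre, half-way up; z up.
- soap_bar_center (a point): Bystander: the olive green bar of soap, 45x71x24 mm, lying loose on the top. The point is at its centre, half-way up; z up.
Mind the look-alikes: they are no part of the job. What is shaped like the part that bears dosing_cup_center but green is not meant.

How it is judged (in metres and radians):
On the way:
1. the lid lies in the channel, its leading end at least 15 mm under the lips (35 mm in from the mouth) and not yet over the ridge, and nothing of the robot touches it (x of lid_center in the frame of box_mouth between -0.04 and 0.052 m and y of lid_center in the frame of box_mouth between -0.005 and 0.005 m and z of lid_center in the frame of box_mouth between -0.003 and 0.01 m and angle between the x axis of lid_center and the x axis of box_mouth, either way round below 0.08 rad and angle between lid_center's own z axis and vertical below 0.12 rad and x of lid_rib in the frame of box_mouth below 0 m and contact force between lid and the fingers below 0.1 N and contact force between lid and the arm below 0.1 N), for 0.2 s.
At the end, for the whole second after the job is handed in: The lid is home past the ridge: lid_center within 5.5 mm of its place against the stop along the channel, within 5 mm sideways and inside the channel in height, level (0.12 rad) and in line (0.08 rad), rib at the mouth end, at rest; the bystanders upright (x of lid_center in the frame of box_mouth between 0.0695 and 0.079 m and y of lid_center in the frame of box_mouth between -0.005 and 0.005 m and z of lid_center in the frame of box_mouth between -0.003 and 0.01 m and angle between the x axis of lid_center and the x axis of box_mouth, either way round below 0.08 rad and angle between lid_center's own z axis and vertical below 0.12 rad and x of lid_rib in the frame of box_mouth below 0.02 m and linear speed of lid below 0.01 m/s and angle between each of sewing_tin_center, timer_center, dosing_cup_center, soap_bar_center's own z axis and vertical below 0.3 rad); the robot touches nothing.
It fails at once if the sewing tin is moved more than 40 mm or tipped over (distance of sewing_tin_center from where it was at the start of the episode above 0.04 m or angle between sewing_tin_center's own z axis and vertical above 0.6 rad).
It fails at once if the timer is moved more than 40 mm or tipped over (distance of timer_center from where it was at the start of the episode above 0.04 m or angle between timer_center's own z axis and vertical above 0.6 rad).
It fails at once if the dosing cup is moved more than 40 mm or tipped over (distance of dosing_cup_center from where it was at the start of the episode above 0.04 m or angle between dosing_cup_center's own z axis and vertical above 0.6 rad).
It fails at once if the soap bar is moved more than 40 mm or tipped over (distance of soap_bar_center from where it was at the start of the episode above 0.04 m or angle between soap_bar_center's own z axis and vertical above 0.6 rad).
It also fails if it takes over 50 s, if anything falls off the work surface, if the arm or the gripper's body presses on something with over 40 N, if the wrist force passes 120 N, or if a joint passes its speed limit or range.

## Working session

There is one attempt and no reset: what is moved stays moved. The work goes in short steps, Python scripts to look and compute and a tool call to move; the robot and the scene stay as the last step left them, time stands still between calls to the robot, and variables do not carry over. Pictures are saved under pics/ and viewed, at most 10 in all, crops included, and the job is handed in when it is done.

Besides the shell and the picture viewer there is one more tool, called after "Call:" as name(argument=value, ...) on one line, values as JSON. apply_moves: Moves the arm, as the interface text tells. Its arguments: {"type":"object","properties":{"linear":{"type":"array","items":{"type":"array","items":{"type":"number"}}},"twist":{"type":"array","items":{"type":"number"}},"hand":{"type":"number"},"squeeze":{"type":"number"}},"required":["linear","twist"]}

```bash
mkdir -p pics; ls; cat > h.py <<'E'
import numpy as np,cv2
from station import ctrl
from scipy.spatial.transform import Rotation as R
def snap(n):
    st=ctrl.get_state(); s=ctrl.snapshot(n)
    f=240/np.tan(np.radians(s['fovy'])/2)
    if n=='wrist':
        T=np.eye(4);T[:3,:3]=R.from_quat(st['orientation']).as_matrix();T[:3,3]=st['tool_pos']
        M=T@np.array(s['tool_from_camera'])
    else:
        M=np.eye(4);Rm=R.from_rotvec(np.ravel(s['rvec'])).as_matrix();M[:3,:3]=Rm.T;M[:3,3]=-Rm.T@np.ravel(s['tvec'])
    s['M']=M;s['f']=f;return s
def pts(s):
    v,u=np.mgrid[:480,:640];d=s['depth']
    P=np.stack([(u-s['cx'])/s['f']*d,(v-s['cy'])/s['f']*d,d],-1)
    P=P@s['M'][:3,:3].T+s['M'][:3,3];P[d==0]=np.nan;return P
def ray(s,u,v,z):
    d=s['M'][:3,:3]@np.array([(u-s['cx'])/s['f'],(v-s['cy'])/s['f'],1]);o=s['M'][:3,3]
    return o+d*(z-o[2])/d[2]
E
python3 - <<'E'
from h import *
ims=[]
st=ctrl.get_state();print(st['tool_pos'],st['orientation'],st['width'],ctrl.nose_length)
for n in ['scene','side','wrist']:
    s=snap(n);cv2.imwrite(f'pics/{n}.png',s['img']);np.savez(f'{n}.npz',img=s['img'],P=pts(s),M=s['M'],f=s['f'],cx=s['cx'],cy=s['cy'])
E
```

```text
pics
[189.88954211 621.02995377 244.02131904] [ 1.47847892e-01  9.89009537e-01 -1.03419383e-03 -2.57319177e-04] 85.60177671408476 14.0
```

View pics/scene.png

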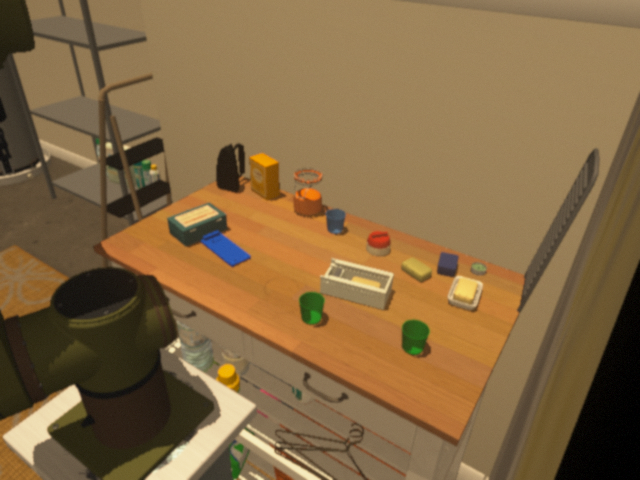

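View pics/side.png

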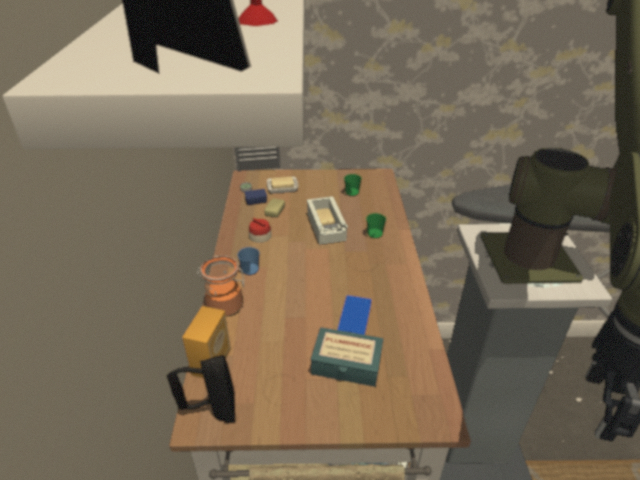

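The scene view shows the blue lid at about (226,248) beside the teal tin (197,225), and the white keeper at (357,283). Its mouth looks to be on the left, at about (328,275). The timer is at (378,243), the cup at (336,222) and the loose soap at (416,268). The side view agrees: lid (355,315), keeper (326,220).

```bash
python3 - <<'E'
from h import *
for n in ['scene','side','wrist']:
    D=np.load(n+'.npz');P=D['P'];hsv=cv2.cvtColor(D['img'],cv2.COLOR_BGR2HSV);H,S,V=[hsv[...,i].astype(int) for i in range(3)]
    z=P[...,2]
    ok=np.isfinite(z)&(P[...,0]>200)&(P[...,0]<1000)&(abs(P[...,1])<900)&(z<140)&(z>-10)
    m1={'lid':(H>105)&(H<128)&(S>180)&(V>90),'white':(S<70)&(V>120)}
    for k,m in m1.items():
        m=(m&ok).astype(np.uint8);c,l,s,_=cv2.connectedComponentsWithStats(m)
        for i in range(1,c):
            if s[i,4]<60: continue
            Q=P[l==i];r=cv2.minAreaRect(Q[:,:2].astype(np.float32))
            print(n,k,s[i],np.round(np.median(Q,0)),'z95',np.round(np.percentile(Q[:,2],[5,50,95])),np.round(np.array(cv2.boxPoints(r))).tolist(),np.round(r[1]))
s=cv2.imread('pics/scene.png');a=cv2.resize(s[185:310,160:400],None,fx=3.3,fy=3.3,interpolation=cv2.INTER_CUBIC)
b=cv2.imread('pics/wrist.png');cv2.imwrite('pics/c1.png',a)
E
```

```text
scene lid [203 235  45  29 557] [482. 217.   5.] z95 [3. 5. 8.] [[438.0, 160.0], [492.0, 145.0], [527.0, 277.0], [473.0, 292.0]] [136.  56.]
side white [309 122  94  18 753] [ 411. -559.  111.] z95 [ 84. 111. 137.] [[260.0, -548.0], [260.0, -572.0], [580.0, -571.0], [580.0, -548.0]] [320.  24.]
side white [287 135  41  29 517] [ 584. -558.   37.] z95 [ 9. 37. 77.] [[517.0, -548.0], [517.0, -569.0], [659.0, -569.0], [659.0, -547.0]] [141.  21.]
side white [267 177  31  15 153] [ 669. -346.   15.] z95 [ 3. 15. 20.] [[619.0, -333.0], [628.0, -437.0], [724.0, -429.0], [715.0, -325.0]] [ 97. 104.]
side white [307 197  41  47 962] [ 529. -105.   38.] z95 [ 7. 38. 54.] [[458.0, -78.0], [511.0, -323.0], [609.0, -301.0], [555.0, -57.0]] [100. 250.]
side white [319 332  57  33 266] [503. 357.  53.] z95 [50. 53. 55.] [[446.0, 325.0], [553.0, 299.0], [570.0, 368.0], [462.0, 393.0]] [ 71. 110.]
```

View pics/wrist.png

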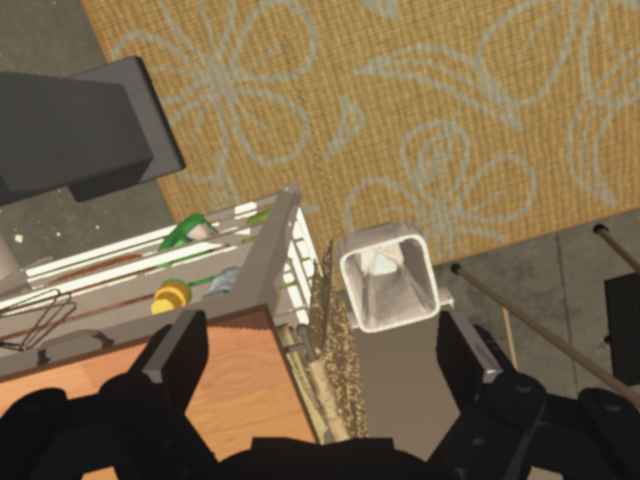

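The wrist camera does not see the work yet. The rough lid pose is (483,219), heading about -105°. I'll move above it with the tool's y axis across the lid.

Call:
apply_moves(linear=[[-38,-31,-4],[-76,-62,-8],[-114,-93,-12],[-152,-124,-16],[-190,-155,-20],[-228,-186,-24],[-266,-217,-28],[-304,-248,-32]], twist=[8,16,24,32,40,48,56,64], hand=-1)

```text
time: 0.95
tool_pos: [408.8, 293.7, 277.3]
orientation: [0.652, 0.759, 0.0, 0.0]
force: [0.6, 0.3, 0.3]
width: 85.4
finger_force: 0.0
```

```bash
python3 - <<'E'
from h import *
st=ctrl.get_state();print(st['time'],st['tool_pos'],st['q'],R.from_quat(st['orientation']).as_matrix().round(3),st['force'])
s=snap('wrist');print(s['tool_from_camera'])
D=np.load('side.npz');P=D['P'];z=P[...,2];hsv=cv2.cvtColor(D['img'],cv2.COLOR_BGR2HSV)
m=(z>48)&(z<58)&(hsv[...,1]<70)&(P[...,1]<0)&(P[...,1]>-250)&(P[...,0]>400)&(P[...,0]<650)
r=cv2.minAreaRect(P[m][:,:2].astype(np.float32));print(r,cv2.boxPoints(r))
E
```

```text
0.95 [408.82405287 293.65306397 277.32039207] [ 5.16208209e-01 -2.25592208e-01  1.93269323e+00 -2.44508508e-06
  1.43434417e+00  3.64718427e-01] [[-0.151  0.989  0.   ]
 [ 0.989  0.151  0.   ]
 [ 0.     0.    -1.   ]] [0.56805094 0.31498876 0.28515746]
[[-3.54271701e-04 -9.50210086e-01 -3.11609800e-01  8.14477623e+01]
 [ 9.99999931e-01 -3.01013327e-04 -2.19010370e-04 -9.44387030e-02]
 [ 1.14307160e-04 -3.11609856e-01  9.50210127e-01 -1.28287645e+02]
 [ 0.00000000e+00  0.00000000e+00  0.00000000e+00  1.00000000e+00]]
((534.399169921875, -146.95892333984375), (79.45723724365234, 162.88558959960938), 12.468932151794434) [[ 478.02325   -76.01491 ]
 [ 513.19196  -235.05856 ]
 [ 590.7751   -217.90294 ]
 [ 555.6064    -58.859283]]
```

Call:
apply_moves(linear=[[-13,27,26],[-26,54,52],[-39,82,77],[-39,82,77],[-39,82,77]], twist=[8,16,24,24,24])

```text
time: 1.5
tool_pos: [494.9, 269.5, 199.1]
orientation: [0.793, 0.609, -0.001, -0.001]
force: [-0.2, -0.4, -0.5]
width: 85.4
finger_force: 0.0
```

```bash
cat > lid.py <<'E'
from h import *
def lid(s,zt=7):
    P=pts(s);hsv=cv2.cvtColor(s['img'],cv2.COLOR_BGR2HSV);H,S,V=[hsv[...,i].astype(int) for i in range(3)]
    m=((H>100)&(H<130)&(S>150)&(V>60)).astype(np.uint8)
    c,l,st,_=cv2.connectedComponentsWithStats(m);i=1+np.argmax(st[1:,4]);m=(l==i)
    top=m&(abs(P[...,2]-zt)<4); rib=m&(abs(P[...,2]-zt-11)<4)
    return P,m,top,rib
def box(P,m):
    v,u=np.nonzero(m);r=cv2.minAreaRect(P[m][:,:2].astype(np.float32));return np.array(r[0]),r[1],cv2.boxPoints(r)
E
python3 - <<'E'
from lid import *
st=ctrl.get_state();print(st['tool_pos'],R.from_quat(st['orientation']).as_matrix()[:2,1])
s=snap('wrist');cv2.imwrite('pics/w2.png',s['img']);P,m,top,rib=lid(s)
print(np.percentile(P[m][:,2],[5,30,50,70,95]),m.sum(),top.sum(),rib.sum())
for k in (top,rib):
    c,sz,b=box(P,k);print(c,sz,b.tolist())
# ray-cast outline at z=7
cn=max(cv2.findContours(m.astype(np.uint8),0,1)[0],key=cv2.contourArea).reshape(-1,2)
q=np.array([ray(s,u,v,7)[:2] for u,v in cn]);r=cv2.minAreaRect(q.astype(np.float32));print(r)
E
```

```text
[494.93733341 269.51132679 199.06584941] [ 0.96607393 -0.25825346]
[nan nan nan nan nan] 10833 9982 775
[483.90908813 223.37466431] (147.66043090820312, 59.957096099853516) [[437.0365905761719, 158.93411254882812], [495.22991943359375, 144.49847412109375], [530.7816162109375, 287.8152160644531], [472.5882568359375, 302.2508544921875]]
[500.76623535 290.02532959] (10.226767539978027, 47.51042556762695) [[476.4795227050781, 290.80804443359375], [522.5799560546875, 279.3193359375], [525.052978515625, 289.24261474609375], [478.9525146484375, 300.7313232421875]]
((483.9936218261719, 223.75912475585938), (146.81478881835938, 59.7923583984375), 76.05149841308594)
```

View pics/w2.png

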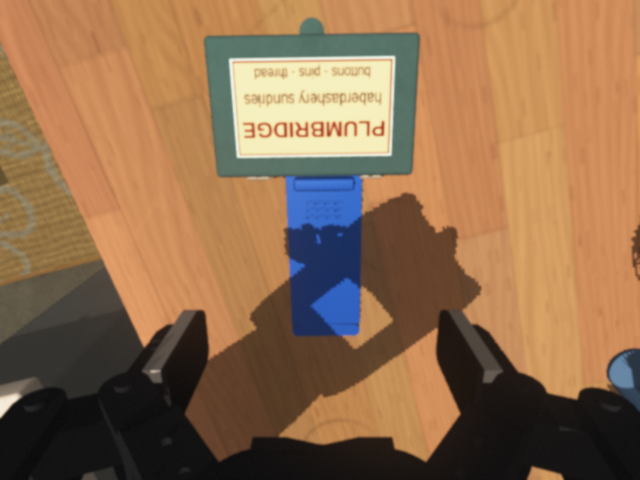

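The wrist view shows the lid with its rib (325,184) at the tin end and its rounded end at (325,333). The measured size is 147x60 and the rib lies 68 mm from the centre, so the fit is good. The lid centre is (484,223.7). I'll descend to grip it by its side edges at lid x = -40.

Call:
apply_moves(linear=[[-2,0.2,32],[-4,0.4,70],[-6,0.6,110],[-7,0.6,145],[-7,0.6,159],[-7,0.6,159],[-7,0.6,159],[-7,0.6,159]], twist=[-1,-1,-1,-1,-1,-1,-1,-1], hand=-0.6, squeeze=60)

```text
time: 2.35
tool_pos: [496.0, 264.0, 44.3]
orientation: [0.788, 0.616, 0.002, 0.001]
force: [-0.1, -0.7, 0.7]
width: 68.3
finger_force: 0.0
```

```bash
python3 - <<'E'
from lid import *
st=ctrl.get_state();print(st['tool_pos'],R.from_quat(st['orientation']).as_matrix()[:2,1],st['width'],st['force'])
s=snap('wrist');cv2.imwrite('pics/w3.png',s['img']);P=pts(s)
# dark/grey finger tips: pts below camera with z<45 near TCP
T=np.eye(4);Rm=R.from_quat(st['orientation']).as_matrix();Q=(P-st['tool_pos'])@Rm
for sg in (-1,1):
    m=(abs(Q[...,0])<14)&(Q[...,1]*sg>25)&(Q[...,1]*sg<60)&(Q[...,2]<22)&(Q[...,2]>-30)
    if m.sum(): print(sg,m.sum(),np.percentile(Q[m][:,2],[50,90,98]),np.percentile(Q[m][:,1],[2,50,98]))
E
```

```text
[496.04006997 263.97916383  44.29209833] [ 0.97042588 -0.24136513] 68.25540063152518 [-0.10280845 -0.71317053  0.65069258]
-1 3505 [-15.44067638  -0.52674892   4.83393573] [-47.62304414 -34.9950096  -34.40105535]
1 3507 [-15.51277615  -0.44382891   4.7139943 ] [33.36182615 33.933362   46.61489317]
```

View pics/w3.png

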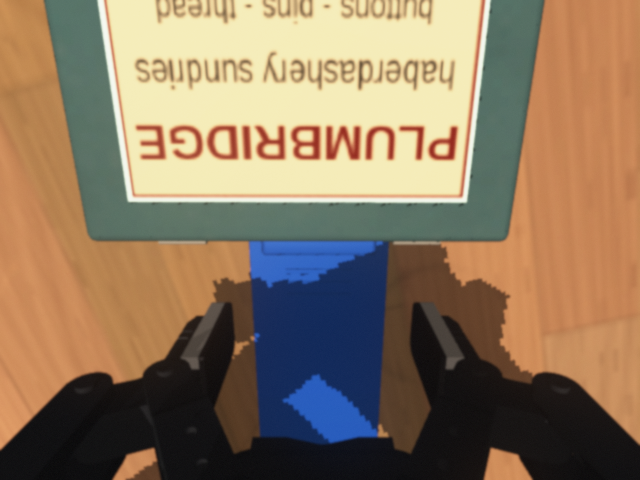

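The lid (x 258–382 px) sits centred between the fingers (inner faces 233 and 412 px), clear of the tin. I'll go down.

Call:
apply_moves(linear=[[0,-1,8],[0,-1,16],[0,-1,22],[0,-1,22],[0,-1,22],[0,-1,22]], twist=[0,0,0,0,0,0])

```text
time: 3.0
tool_pos: [493.3, 263.2, 19.4]
orientation: [0.788, 0.616, 0.0, 0.0]
force: [0.3, -0.0, 0.5]
width: 68.7
finger_force: 0.0
```

Call:
apply_moves(linear=[[0,0,4],[0,0,8],[0,0,9.5],[0,0,9.5],[0,0,9.5]], twist=[0,0,0,0,0])

```text
time: 3.5
tool_pos: [493.1, 263.1, 9.7]
orientation: [0.788, 0.616, -0.0, -0.0]
force: [-0.1, -0.3, -0.9]
width: 68.4
finger_force: 0.0
```

Call:
apply_moves(linear=[[0,0,0],[0,0,0],[0,0,0],[0,0,0],[0,0,0]], twist=[0,0,0,0,0], hand=1, squeeze=60)

```text
time: 4.0
tool_pos: [493.8, 263.3, 10.5]
orientation: [0.788, 0.616, 0.001, 0.0]
force: [0.3, -0.5, 4.8]
width: 60.1
finger_force: 65.1
```

Call:
apply_moves(linear=[[0,0,-10],[0,0,-30],[0,0,-60],[0,0,-90],[-15,5,-120],[-45,17,-150],[-80,30,-180],[-120,45,-205]], twist=[0,0,0,0,0,-2,-5,-8])

```text
time: 4.8
tool_pos: [507.3, 135.1, 216.3]
orientation: [0.742, 0.671, 0.0, 0.0]
force: [-0.2, -0.4, -0.9]
width: 59.8
finger_force: 64.9
```

Call:
apply_moves(linear=[[-36,25,0],[-73,48,0],[-110,71,0],[-147,94,0],[-184,117,0],[-221,140,0],[-258,164,0],[-295,164,0]], twist=[-3,-6,-9,-12,-15,-18.5,-18.5,-18.5])

```text
time: 5.6
tool_pos: [640.9, -176.5, 213.9]
orientation: [0.626, 0.78, -0.0, -0.0]
force: [-0.4, -0.3, -2.3]
width: 60.1
finger_force: 65.0
```

```bash
python3 - <<'E'
from lid import *
st=ctrl.get_state();print(st['tool_pos'],R.from_quat(st['orientation']).as_matrix()[:2,:2],st['width'],st['force'])
s=snap('wrist');cv2.imwrite('pics/w4.png',s['img']);P=pts(s);hsv=cv2.cvtColor(s['img'],cv2.COLOR_BGR2HSV)
np.savez('w4.npz',P=P,img=s['img'])
m=(P[...,2]>46)&(P[...,2]<58)&(hsv[...,1]<80)
c,l,t,_=cv2.connectedComponentsWithStats(m.astype(np.uint8));print(t[1:][t[1:,4]>50])
r=cv2.minAreaRect(P[m][:,:2].astype(np.float32));print(r,cv2.boxPoints(r).tolist(),np.median(P[m][:,2]))
E
```

```text
[ 640.92569321 -176.47169237  213.92245859] [[-0.21646407  0.97629025]
 [ 0.97629039  0.21646448]] 60.060819869049794 [-0.39872989 -0.27446529 -2.26059356]
[[ 116   29  133  222 7992]
 [ 532  131  108  238 2759]
 [ 480  447   23   33  311]]
((666.195068359375, -233.23731994628906), (338.7386169433594, 370.6641540527344), 89.93240356445312) [[480.6632995605469, -402.3878479003906], [851.3271484375, -402.8251647949219], [851.726806640625, -64.0867919921875], [481.06298828125, -63.64947509765625]] 51.98967845634348
```

View pics/w4.png

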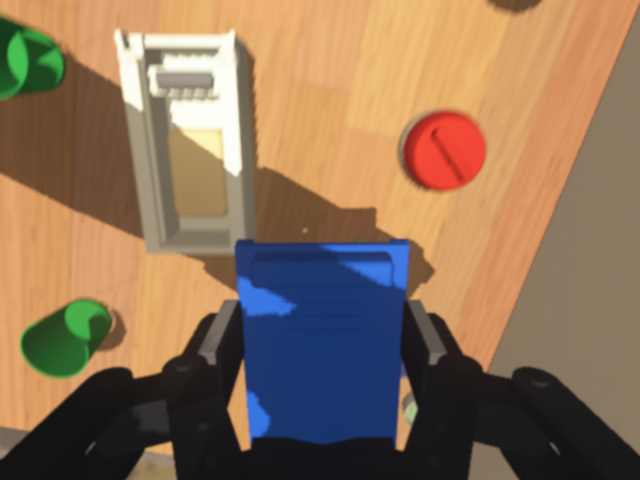

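The box is fully in view. Its mouth is at the top, with the grey ridge at (187,80), so the mouth faces +y. The held lid is at the bottom centre.

```bash
python3 - <<'E'
from lid import *
D=np.load('w4.npz');P=D['P'];img=D['img'];hsv=cv2.cvtColor(img,cv2.COLOR_BGR2HSV)
m=(P[...,2]>49)&(P[...,2]<57)&(hsv[...,1]<90)
m[:,:100]=0;m[:,270:]=0;m[260:]=0
m=cv2.morphologyEx(m.astype(np.uint8),cv2.MORPH_OPEN,np.ones((3,3)))>0
r=cv2.minAreaRect(P[m][:,:2].astype(np.float32));print('rim',r,cv2.boxPoints(r).tolist(),np.median(P[m][:,2]))
# ridge: grey dark
u=(hsv[...,2]<150)&(hsv[...,1]<60)
u[:65]=0;u[95:]=0;u[:,:150]=0;u[:,222:]=0
print('ridge',P[u].mean(0),u.sum())
# cheeks inner faces at ledge height in box frame, along given axis
c=np.array(r[0]);
ax=np.array([0.216,-0.976]);ay=np.array([.976,.216])
q=P[...,:2]-c;X=q@ax;Y=q@ay
for x0 in range(-80,-40,6):
    k=(abs(X-x0)<3)&(abs(Y)<50)
    a=k&(P[...,2]>48);b=k&(abs(P[...,2]-40)<3)
    print(x0,'rim Y',[np.round(np.percentile(Y[a&(Y*s>0)],[3,97]),1).tolist() if (a&(Y*s>0)).any() else 0 for s in (-1,1)],'ledge',np.round(np.percentile(Y[b],[2,98]),1) if b.any() else 0,'top z',np.nanmax(P[k][:,2]).round(1))
st=ctrl.get_state();Rm=R.from_quat(st['orientation']).as_matrix()
Q=(P-st['tool_pos'])@Rm
h=hsv.astype(int);b=(h[...,0]>100)&(h[...,0]<130)&(h[...,1]>150)&(h[...,2]>60)&(abs(Q[...,1])<50)&(Q[...,2]<30)
b[:300]&=True
t=b&(Q[...,0]<26)&(abs(Q[...,1])<28)&(Q[...,0]>-60)
A=np.c_[Q[t][:,:2],np.ones(t.sum())];print('lid top plane',np.linalg.lstsq(A,Q[t][:,2],rcond=None)[0],Q[t].min(0),Q[t].max(0))
v,uu=np.nonzero(b&(abs(Q[...,2])<25));print('end',np.percentile(Q[b][:,0],[98,99.5]),np.percentile(Q[b][:,1],[.5,99.5]))
for lo,hi in ((25,45),(10,20),(-20,0)):
    k=b&(Q[...,0]>lo)&(Q[...,0]<hi);print(lo,np.percentile(Q[k][:,1],[1,99]),np.median(Q[k][:,2]))
E
```

```text
rim ((535.26220703125, -147.5728759765625), (78.86153411865234, 155.21810913085938), 12.33444595336914) [[480.1629333496094, -80.17835998535156], [513.3203125, -231.81361389160156], [590.3614501953125, -214.96739196777344], [557.2041015625, -63.33213806152344]] 52.035286186264045
ridge [nan nan nan] 174
-80 rim Y [[-38.3, -35.5], [36.7, 39.9]] ledge [-35.8  35. ] top z 53.6
-74 rim Y [[-38.4, -34.3], [36.0, 39.8]] ledge [-35.1  39.4] top z 54.0
-68 rim Y [[-37.8, -27.5], [28.9, 39.2]] ledge [-34.2  39.3] top z 54.0
-62 rim Y [[-37.9, -27.2], [28.6, 39.2]] ledge [-31.4  39.4] top z 53.9
-56 rim Y [[-37.8, -26.5], [28.2, 39.3]] ledge [-30.   39.2] top z 53.9
-50 rim Y [[-38.3, -26.7], [27.6, 39.3]] ledge [-29.8  39.1] top z 54.8
-44 rim Y [[-38.1, -26.6], [27.9, 39.3]] ledge [-29.8  39. ] top z 54.4
lid top plane [-0.02756843 -0.00325927  3.24647384] [-50.24948205 -27.91928338 -61.09659572] [25.99513248 27.99585219  6.0190435 ]
end [38.54580125 39.39354326] [-27.04803561  32.77722948]
25 [-26.95462608  32.37138917] -6.199818468549971
10 [-26.79049723  32.16038165] 3.4750990448023495
-20 [-26.62172538  32.6656591 ] 3.8064419646224055
```

```bash
python3 - <<'E'
from lid import *
D=np.load('w4.npz');img=D['img'];s=snap('wrist');st=ctrl.get_state()
f,cx,cy=s['f'],s['cx'],s['cy'];T=np.array(s['tool_from_camera']);print(f,cx,cy,st['tool_pos'])
def cast(u,v,z):
    d=T[:3,:3]@np.array([(u-cx)/f,(v-cy)/f,1]);return T[:3,3]+d*(z-T[2,3])/d[2]
def edges(v):
    b,g,r=[img[v,:,i].astype(int) for i in range(3)]
    k=np.nonzero((b>r+30)&(b>g+10))[0];k=k[(k>200)&(k<440)];return k.min(),k.max()
for v in (246,250,255,285,290,296):
    a,b=edges(v);z=3.4;print(v,a,b,cast(a-.5,v,z)[:2].round(1),cast(b+.5,v,z)[:2].round(1))
k=[v for v in range(225,260) if (img[v,320,0]>img[v,320,2]+40)];print(k[0],cast(320,k[0],3.4),cast(320,k[0],10.4))
# fingers inner rows, mouth check
for v in (310,330,350): print(v,img[v,225:260].astype(int).tolist()[::5],edges(v))
E
```

```text
398.4568381602474 322.0012356783165 234.9990705103485 [ 639.08833768 -178.82422912  213.66965235]
246 235 409 [ 34.2 -30.7] [34.2 30.7]
250 235 409 [ 32.7 -30.8] [32.7 30.8]
255 236 408 [ 30.8 -30.6] [30.8 30.6]
285 237 406 [ 19.2 -31.1] [19.2 30.6]
290 238 406 [ 17.2 -30.8] [17.2 30.7]
296 239 405 [ 14.8 -30.6] [14.7 30.5]
244 [34.9470071 -0.7341737  3.4      ] [32.47508148 -0.77313773 10.4       ]
310 [[99, 108, 120], [99, 108, 118], [36, 34, 41], [41, 30, 33], [156, 79, 45], [225, 120, 60], [226, 120, 60]] (np.int64(241), np.int64(402))
330 [[50, 51, 59], [31, 28, 34], [30, 26, 30], [31, 27, 30], [110, 55, 34], [111, 55, 32], [111, 56, 32]] (np.int64(243), np.int64(401))
350 [[26, 26, 31], [25, 24, 28], [26, 22, 27], [29, 24, 27], [86, 46, 30], [111, 56, 33], [110, 55, 30]] (np.int64(244), np.int64(400))
```

The arm was still settling during that picture. I'll re-measure the box from a settled frame, casting colour edges to z = 52.5.

```bash
python3 - <<'E'
from lid import *
st=ctrl.get_state();s=snap('wrist');st2=ctrl.get_state();img=s['img'];print(st['tool_pos'],st2['tool_pos'],R.from_quat(st['orientation']).as_matrix()[:2,:2])
hsv=cv2.cvtColor(img,cv2.COLOR_BGR2HSV)
m=(hsv[...,1]<75)&(hsv[...,2]>110);m[:,:90]=0;m[:,285:]=0;m[275:]=0
c,l,t,_=cv2.connectedComponentsWithStats(m.astype(np.uint8));i=1+np.argmax(t[1:,4]);print(t[i])
P=pts(s);k=(l==i)&(abs(P[...,2]-52.5)<4)
for nm,mm in (('depthmask',k),):
    v,u=np.nonzero(mm);q=np.array([ray(s,a,b,52.5)[:2] for a,b in zip(u,v)]);r=cv2.minAreaRect(q.astype(np.float32));B=cv2.boxPoints(r);print(nm,r,B.round(1).tolist())
# lateral extents by colour rays in rough box frame
ax=np.array([.2136,-.9769]);ay=np.array([.9769,.2136]);mo=np.array([519.2,-71.5])
v,u=np.nonzero(l==i);q=np.array([ray(s,a,b,52.5)[:2] for a,b in zip(u,v)])-mo
X=q@ax;Y=q@ay
for x0 in range(0,160,15):
    w=abs(X-x0-3)<3
    if w.any(): print(x0,Y[w].min().round(1),Y[w].max().round(1))
print('X range mid',[np.round([X[abs(Y-y)<3].min(),X[abs(Y-y)<3].max()],1).tolist() for y in (-33,0,33)])
g=(hsv[...,2]<150)&(hsv[...,1]<70);g[:50]=0;g[110:]=0;g[:,:140]=0;g[:,235:]=0
c,l2,t,ce=cv2.connectedComponentsWithStats(g.astype(np.uint8));i=1+np.argmax(t[1:,4]);rr=ray(s,*ce[i],42)[:2]-mo;print('ridge',t[i],ce[i],rr@ax,rr@ay)
E
```

```text
[ 639.08833768 -178.82422912  213.66965235] [ 639.1032158  -176.64577276  213.68956564] [[-0.21169394  0.97733272]
 [ 0.97733601  0.21169307]]
[  117    24   141   226 20036]
depthmask ((535.66259765625, -146.73199462890625), (79.084716796875, 154.79331970214844), 12.175480842590332) [[480.70001220703125, -79.4000015258789], [513.2999877929688, -230.6999969482422], [590.5999755859375, -214.0], [558.0, -62.70000076293945]]
0 -40.0 42.8
15 -39.2 41.5
30 -39.5 41.6
45 -39.2 45.5
60 -39.0 45.6
75 -38.9 45.5
90 -39.0 45.3
105 -39.0 45.8
120 -39.0 45.2
135 -38.8 41.4
150 -38.3 26.7
X range mid [[0.1, 153.5], [2.5, 154.4], [-0.3, 146.3]]
ridge [147  50  24  60 611] [158.20621931  83.06055646] 34.49794606590839 -21.55738757004199
```

Call:
apply_moves(linear=[[40,-14,10],[80,-28,25],[120,-42,40],[160,-57,55],[200,-71,75],[240,-85,90],[265,-95,104],[265,-95,104]], twist=[0,0,0,0,0,0,0,0])

```text
time: 6.55
tool_pos: [485.1, 66.5, 107.6]
orientation: [0.624, 0.781, -0.002, -0.003]
force: [0.1, -0.2, -1.2]
width: 59.8
finger_force: 65.1
```

Call:
apply_moves(linear=[[0,0,0],[0,0,0],[0,0,0]], twist=[0,0,0])

```text
time: 6.85
tool_pos: [491.0, 62.9, 111.8]
orientation: [0.626, 0.78, 0.001, 0.001]
force: [-0.5, -0.5, -1.8]
width: 59.7
finger_force: 65.1
```

```bash
cat > pos.py <<'E'
from lid import *
def avg(n=4,cam='side'):
    p=[];y=[]
    for i in range(n):
        st=ctrl.get_state();p.append(st['tool_pos']);m=R.from_quat(st['orientation']).as_matrix();y.append(np.degrees(np.arctan2(m[1,1],m[0,1])));s=snap(cam)
    p=np.array(p);print('t',st['time'],'mean',p.mean(0).round(1),'sd',p.std(0).round(1),'yaw',np.round(np.mean(y),2),'f',np.round(st['force'],1))
    q=p.mean(0)[:2]-np.array([518.6,-71.0]);print('box frame TCP',(q@[.213,-.977]).round(1),(q@[.977,.213]).round(1),'z',p.mean(0)[2].round(1));return s
E
python3 - <<'E'
from pos import *
s=avg();cv2.imwrite('pics/s5.png',cv2.resize(s['img'][160:360,230:430],None,fx=3,fy=3,interpolation=cv2.INTER_CUBIC))
s=snap('scene')
# lid pitch & box from scene cam depth
P,m,top,rib=lid(s,100)
Q=P[m&(P[...,2]>60)]
A=np.c_[(Q[:,:2]-[518.6,-71])@[.213,-.977],np.ones(len(Q))]
print(len(Q),A[:,0].min(),A[:,0].max(),np.percentile(Q[:,2],[5,50,95]))
for a in range(-180,0,20):
    k=abs(A[:,0]-a)<10
    if k.sum()>5:print(a,np.median(Q[k][:,2]).round(1))
E
```

```text
t 7.0 mean [490.9  62.9 111.6] sd [0.2 0.  0.2] yaw 12.43 f [-0.4  0.1 -0.9]
box frame TCP -136.7 1.4 z 111.6
73 -107.97195463426652 -57.74393989830689 [104.03139885 106.33943671 108.16436401]
-100 106.4
-80 106.4
-60 106.0
```

Call:
apply_moves(linear=[[0,-1.4,15],[0,-1.4,35],[0,-1.4,50],[0,-1.4,54],[-8,-1.4,54],[-18,-1.4,54],[-29,-1.4,54],[-29,-1.4,54]], twist=[0,0,0,0,0,0,0,0])

```text
time: 7.9
tool_pos: [496.1, 33.3, 57.9]
orientation: [0.627, 0.779, 0.001, 0.001]
force: [-0.1, 0.1, -1.9]
width: 60.0
finger_force: 65.1
```

Call:
apply_moves(linear=[[0,0,0],[0,0,0],[0,0,0]], twist=[0,0,0])

```text
time: 8.2
tool_pos: [494.9, 35.0, 56.9]
orientation: [0.626, 0.78, 0.0, 0.0]
force: [0.8, 0.7, -1.4]
width: 59.5
finger_force: 65.1
```

```bash
python3 - <<'E'
from pos import *
s=avg(3,'scene');a=cv2.resize(s['img'][220:320,280:410],None,fx=4,fy=4,interpolation=cv2.INTER_CUBIC)
s=avg(1,'side');b=cv2.resize(s['img'][180:280,285:385],None,fx=4,fy=4,interpolation=cv2.INTER_CUBIC)
cv2.imwrite('pics/m6.png',np.vstack([a[:290],cv2.copyMakeBorder(b[:290],0,0,0,a.shape[1]-b.shape[1],0)]))
E
```

```text
t 8.3 mean [494.8  35.   56.9] sd [0. 0. 0.] yaw 12.51 f [ 0.3 -0.9 -0.9]
box frame TCP -108.7 -0.7 z 56.9
t 8.35 mean [494.8  35.   56.9] sd [0. 0. 0.] yaw 12.52 f [-0.1 -1.2 -1.3]
box frame TCP -108.7 -0.6 z 56.9
```

View pics/m6.png

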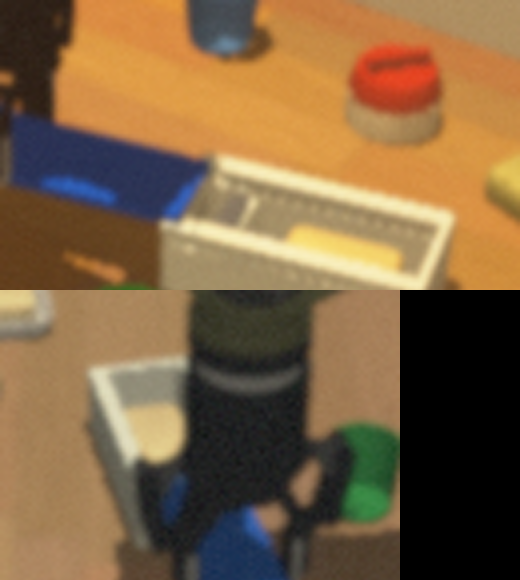

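The lid nose sits just inside the mouth (about (195,190) in the upper half), between the cheeks. I'll lower it onto the ledges, watching the force.

Call:
apply_moves(linear=[[0,0.5,0.7],[0,0.5,1.4],[0,0.5,2],[0,0.5,2],[0,0.5,2]], twist=[0,0,0,0,0])

```text
time: 8.9
tool_pos: [495.3, 34.9, 54.8]
orientation: [0.626, 0.78, -0.0, -0.0]
force: [0.4, 0.1, -1.6]
width: 59.8
finger_force: 65.1
```

Call:
apply_moves(linear=[[0,0,0.7],[0,0,1.4],[0,0,2],[0,0,2],[0,0,2]], twist=[0,0,0,0,0])

```text
time: 9.4
tool_pos: [495.3, 34.9, 52.8]
orientation: [0.626, 0.78, -0.0, -0.0]
force: [0.3, 0.1, -1.5]
width: 59.5
finger_force: 65.1
```

Call:
apply_moves(linear=[[0,0,0.6],[0,0,1.0],[0,0,1.0],[0,0,1.0]], twist=[0,0,0,0])

```text
time: 9.8
tool_pos: [495.3, 34.9, 51.8]
orientation: [0.626, 0.78, -0.0, -0.0]
force: [0.3, 0.7, -1.3]
width: 59.6
finger_force: 65.1
```

Call:
apply_moves(linear=[[-3,0,0],[-6,0,0],[-9,0,0],[-12,0,0],[-12,0,0],[-12,0,0]], twist=[0,0,0,0,0,0])

```text
time: 10.4
tool_pos: [497.9, 23.1, 51.8]
orientation: [0.626, 0.78, -0.0, -0.0]
force: [-0.1, -0.3, -2.2]
width: 59.6
finger_force: 65.1
```

Call:
apply_moves(linear=[[-2,0,0.5],[-4,0,0.5],[-6,0,0.5],[-8,0,0.5],[-10,0,0.5],[-12,0,0.5],[-12,0,0.5]], twist=[0,0,0,0,0,0,0])

```text
time: 11.1
tool_pos: [500.6, 11.2, 51.4]
orientation: [0.626, 0.78, -0.0, 0.0]
force: [0.4, -0.3, -0.8]
width: 59.6
finger_force: 65.2
```

```bash
python3 - <<'E'
from pos import *
avg(2)
E
```

```text
t 11.15 mean [500.6  11.2  51.4] sd [0. 0. 0.] yaw 12.49 f [-0.7 -1.4 -0.3]
box frame TCP -84.1 -0.1 z 51.4
```

Call:
apply_moves(linear=[[-2,0,0.2],[-5,0,0.2],[-8,0,0.2],[-11,0,0.2],[-14,0,0.2],[-14,0,0.2]], twist=[0,0,0,0,0,0])

```text
time: 11.8
tool_pos: [503.9, -2.9, 51.2]
orientation: [0.626, 0.78, -0.0, 0.0]
force: [-0.4, -0.7, -1.8]
width: 59.5
finger_force: 65.1
```

```bash
python3 - <<'E'
from pos import *
s=avg(1,'scene');cv2.imwrite('pics/m7.png',cv2.resize(s['img'][235:320,300:410],None,fx=6,fy=6,interpolation=cv2.INTER_CUBIC))
E
```

```text
t 11.8 mean [503.9  -2.9  51.2] sd [0. 0. 0.] yaw 12.47 f [-0.4 -0.7 -1.8]
box frame TCP -69.6 0.1 z 51.2
```

View pics/m7.png

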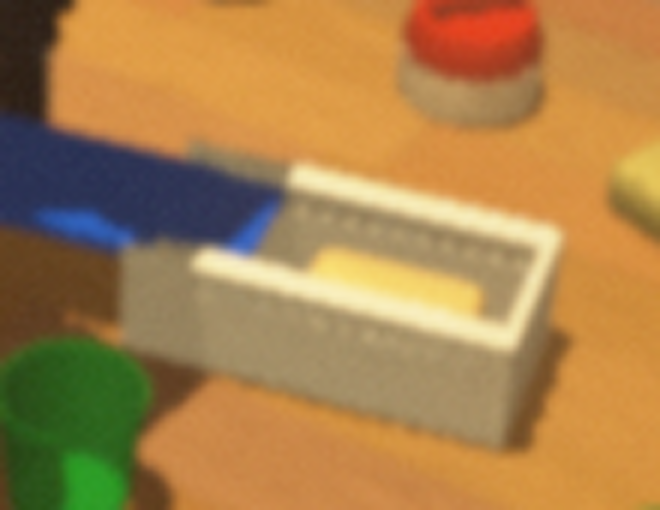

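The lid nose (about (265,230)) is under the lips and has passed the ridge. I'll advance it to about half-way.

Call:
apply_moves(linear=[[-3,0,0],[-7,0,0],[-11,0,0],[-15,0,0],[-15,0,0]], twist=[0,0,0,0,0])

```text
time: 12.35
tool_pos: [507.0, -17.4, 51.2]
orientation: [0.626, 0.78, 0.0, 0.0]
force: [-0.2, 0.1, -0.7]
width: 59.6
finger_force: 65.1
```

Call:
apply_moves(linear=[[-3,0,0],[-7,0,0],[-11,0,0],[-15,0,0],[-15,0,0],[-15,0,0]], twist=[0,0,0,0,0,0])

```text
time: 12.95
tool_pos: [510.1, -31.6, 51.1]
orientation: [0.626, 0.78, 0.0, -0.0]
force: [-0.4, 0.0, -1.0]
width: 59.6
finger_force: 65.1
```

Call:
apply_moves(linear=[[0,0,0],[0,0,0],[0,0,0],[0,0,0],[0,0,0]], twist=[0,0,0,0,0], hand=-0.8)

```text
time: 13.45
tool_pos: [510.2, -31.4, 51.2]
orientation: [0.626, 0.78, 0.0, 0.0]
force: [-0.4, -0.0, -0.7]
width: 76.6
finger_force: 0.0
```

Call:
apply_moves(linear=[[0,0,-10],[0,0,-30],[0,0,-50],[0,0,-65],[0,0,-65],[0,0,-65]], twist=[0,0,0,0,0,0])

```text
time: 14.05
tool_pos: [510.1, -31.5, 116.3]
orientation: [0.626, 0.78, 0.0, 0.0]
force: [-0.5, 0.5, -0.2]
width: 76.9
finger_force: 0.0
```

Call:
apply_moves(linear=[[20,0,0],[50,0,0],[65,0,0],[65,0,0],[65,0,0],[65,0,0]], twist=[0,0,0,0,0,0], hand=1)

```text
time: 14.65
tool_pos: [496.1, 31.4, 115.9]
orientation: [0.626, 0.78, -0.0, 0.0]
force: [-0.2, 0.1, 0.1]
width: 0.2
finger_force: 0.0
```

```bash
python3 - <<'E'
from pos import *
avg(2);s=snap('scene');w=snap('wrist')
cv2.imwrite('pics/m8.png',np.hstack([cv2.resize(s['img'][225:325,290:410],(480,400),interpolation=cv2.INTER_CUBIC),cv2.resize(w['img'],None,fx=.5,fy=.5)[:, :].copy() if 0 else cv2.copyMakeBorder(cv2.resize(w['img'],(320,240)),0,160,0,0,0)]))
P=pts(s)
hsv=cv2.cvtColor(s['img'],cv2.COLOR_BGR2HSV).astype(int);b=(hsv[...,0]>105)&(hsv[...,0]<128)&(hsv[...,1]>180)&(P[...,2]>30)&(P[...,2]<75)
q=P[b];d=q[:,:2]-[518.6,-71];X=d@[.213,-.977];Y=d@[.977,.213]
print(b.sum(),np.percentile(X,[2,98]))
for x0 in range(-80,90,10):
    k=abs(X-x0)<5
    if k.sum()>4: print(x0,k.sum(),np.percentile(q[k][:,2],[10,50,90]).round(1),np.percentile(Y[k],[3,97]).round(1))
E
```

```text
t 14.7 mean [496.2  31.4 116. ] sd [0. 0. 0.] yaw 12.46 f [-0.4 -0.5  1.1]
box frame TCP -104.8 -0.1 z 116.0
59 [-58.93573111  31.01212211]
-60 6 [42.9 44.  45. ] [-26.7 -20. ]
-50 12 [43.3 44.3 46.5] [-25.8 -18. ]
-40 14 [43.4 44.7 46.5] [-25.9 -12.6]
-30 13 [42.1 44.3 46.9] [-28.2 -15.2]
-20 6 [44.8 45.4 46. ] [-25.7 -19.6]
30 6 [44.8 45.2 45.6] [-5.8  1.3]
```

View pics/m8.png

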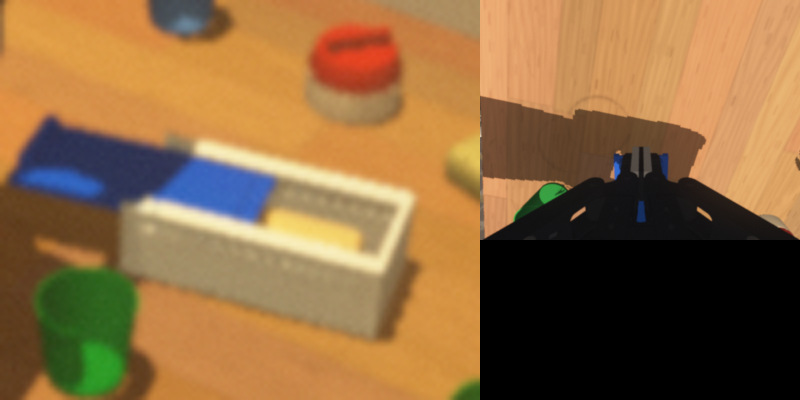

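The lid is resting half-way in, aligned and free of the robot. Next I'll push the thumb rib from behind with the fingers shut.

Call:
apply_moves(linear=[[0,0,15],[0,0,35],[0,0,50],[0,0,53],[0,0,53],[0,0,53]], twist=[0,0,0,0,0,0])

```text
time: 15.45
tool_pos: [496.5, 31.9, 63.5]
orientation: [0.626, 0.78, 0.0, 0.0]
force: [0.7, -0.1, -0.0]
width: 0.1
finger_force: 0.0
```

Call:
apply_moves(linear=[[-5,0,0],[-10,0,0],[-15,0,0],[-20,0,0],[-25,0,0],[-30,0,0],[-35,0,0],[-35,0,0]], twist=[0,0,0,0,0,0,0,0])

```text
time: 16.25
tool_pos: [503.8, -2.8, 63.1]
orientation: [0.626, 0.78, -0.0, 0.0]
force: [0.2, -0.6, 0.4]
width: 0.0
finger_force: 0.0
```

```bash
cat > nose.py <<'E'
from pos import *
avg(1);s=snap('scene')
P=pts(s);hsv=cv2.cvtColor(s['img'],cv2.COLOR_BGR2HSV).astype(int);b=(hsv[...,0]>105)&(hsv[...,0]<128)&(hsv[...,1]>150)
v,u=np.nonzero(b);q=np.array([ray(s,a,c,47)[:2] for a,c in zip(u,v)])-[518.6,-71];X=q@[.213,-.977];Y=q@[.977,.213];k=(abs(Y)<20)&(X>-180)&(X<180);print('lid X range @z47',X[k].min().round(1),X[k].max().round(1))
E
python3 nose.py
```

```text
t 16.25 mean [503.8  -2.8  63.1] sd [0. 0. 0.] yaw 12.45 f [ 0.2 -0.6  0.4]
box frame TCP -69.8 0.0 z 63.1
lid X range @z47 -32.9 88.7
```

Call:
apply_moves(linear=[[-4,0,0],[-8,0,0],[-12,0,0],[-16,0,0],[-20,0,0],[-24,0,0],[-28,0,0],[-28,0,0]], twist=[0,0,0,0,0,0,0,0])

```text
time: 17.15
tool_pos: [509.8, -30.1, 63.2]
orientation: [0.626, 0.78, -0.0, 0.0]
force: [-0.8, -0.1, -0.5]
width: 0.1
finger_force: 0.0
```

Call:
apply_moves(linear=[[-2,0,0],[-4,0,0],[-6,0,0],[-8,0,0],[-10,0,0],[-12,0,0],[-14,0,0],[-14,0,0]], twist=[0,0,0,0,0,0,0,0])

```text
time: 17.95
tool_pos: [512.7, -43.5, 63.1]
orientation: [0.626, 0.78, -0.0, 0.0]
force: [-0.6, -0.8, -0.2]
width: -0.1
finger_force: 0.0
```

```bash
python3 nose.py
```

```text
t 17.95 mean [512.7 -43.5  63.1] sd [0. 0. 0.] yaw 12.48 f [-0.6 -0.8 -0.2]
box frame TCP -28.1 0.1 z 63.1
lid X range @z47 79.0 127.8
```

Call:
apply_moves(linear=[[-2,0,0],[-4,0,0],[-6,0,0],[-8,0,0],[-8,0,0]], twist=[0,0,0,0,0])

```text
time: 18.55
tool_pos: [514.1, -49.8, 63.1]
orientation: [0.626, 0.78, 0.001, -0.001]
force: [-0.8, 7.5, 1.8]
width: -0.0
finger_force: 3.4
```

Call:
apply_moves(linear=[[-2,0,0],[-4,0,0],[-6,0,0],[-8,0,0],[-8,0,0]], twist=[0,0,0,0,0])

```text
time: 19.05
tool_pos: [516.4, -59.8, 63.2]
orientation: [0.626, 0.78, -0.0, 0.001]
force: [0.4, 0.4, -0.4]
width: -0.0
finger_force: 0.0
```

```bash
python3 nose.py
```

```text
t 19.05 mean [516.4 -59.8  63.2] sd [0. 0. 0.] yaw 12.5 f [ 0.4  0.4 -0.4]
box frame TCP -11.4 0.3 z 63.2
lid X range @z47 96.3 136.2
```

It went over the ridge: 7.5 N, then the force dropped to zero. I'll press on until the stop is felt.

Call:
apply_moves(linear=[[-1,0,0],[-2,0,0],[-3,0,0],[-3,0,0],[-3,0,0]], twist=[0,0,0,0,0])

```text
time: 19.65
tool_pos: [516.8, -61.8, 63.1]
orientation: [0.626, 0.78, -0.0, 0.0]
force: [1.3, 0.3, 0.1]
width: 0.1
finger_force: 0.0
```

Call:
apply_moves(linear=[[-1,0,0],[-2,0,0],[-3,0,0],[-3,0,0],[-3,0,0]], twist=[0,0,0,0,0])

```text
time: 20.15
tool_pos: [517.4, -64.3, 63.1]
orientation: [0.626, 0.78, 0.0, -0.0]
force: [-0.5, 3.8, 0.5]
width: -0.0
finger_force: 1.6
```

Call:
apply_moves(linear=[[-1,0,0],[-2,0,0],[-2,0,0],[-2,0,0]], twist=[0,0,0,0])

```text
time: 20.55
tool_pos: [517.4, -64.5, 63.1]
orientation: [0.626, 0.78, 0.001, -0.002]
force: [-1.8, 9.9, 4.6]
width: 0.3
finger_force: 5.4
```

Call:
apply_moves(linear=[[-1,0,0],[-2.5,0,0],[-2.5,0,0],[-2.5,0,0]], twist=[0,0,0,0])

```text
time: 20.95
tool_pos: [517.4, -64.7, 63.1]
orientation: [0.627, 0.779, 0.003, -0.004]
force: [-3.4, 20.5, 7.5]
width: 0.3
finger_force: 9.9
```

Call:
apply_moves(linear=[[10,0,0],[25,0,0],[40,0,-10],[60,0,-50],[100,0,-90],[120,0,-120],[120,0,-120],[120,0,-120]], twist=[0,0,0,0,0,0,0,0])

```text
time: 21.75
tool_pos: [492.8, 48.9, 184.8]
orientation: [0.625, 0.78, 0.001, 0.002]
force: [0.1, 0.1, -1.2]
width: -0.2
finger_force: 0.0
```

```bash
python3 nose.py; python3 - <<'E'
from pos import *
s=snap('scene');b=snap('side')
cv2.imwrite('pics/m10.png',np.hstack([cv2.resize(s['img'][240:315,310:400],(480,400),interpolation=cv2.INTER_CUBIC),cv2.resize(b['img'][190:250,300:350],(320,400),interpolation=cv2.INTER_CUBIC)]))
E
```

```text
t 21.75 mean [492.8  48.9 184.8] sd [0. 0. 0.] yaw 12.6 f [ 0.1  0.1 -1.2]
box frame TCP -122.6 0.4 z 184.8
lid X range @z47 4.6 134.6
```

View pics/m10.png

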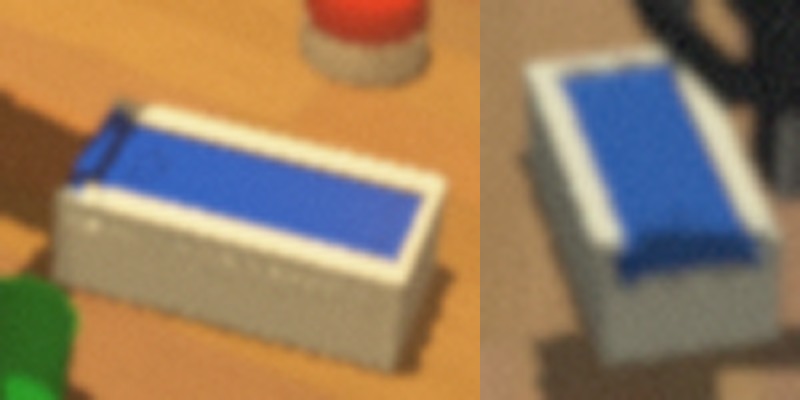

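The lid fills the channel from the mouth (about (90,165)) to the far wall (410,230). It is level and the rib is at the mouth. It held against 20 N without moving, so it is against the stop.

```bash
python3 -c "
from station import ctrl
print(ctrl.hand_in())"
```

```text
the job is handed in; nothing more can be done
None
```

The lid was started about half-way and released, then pushed by its rib over the ridge (7.5 N read) until it held still against the stop at 20 N; I handed the job in at about 22 s, no verdict came back, and no bystander was touched as far as I could tell, though I took no final picture of them all.

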